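# Calibrate the coin slot with the gauge blade

### The arm

A 7-joint arm with a two-finger parallel gripper is mounted at the origin on a cart in front of the work surface, level with it; the furniture and walls round the work are solid. World frame = base frame: x ahead of the robot, y to its left, z up, the work surface at z = 0. Lengths are in m, angles in rad, forces in N, time in s.
With the tool pointing down it reaches from about 0.425 to 0.95 m from the base axis. Payload 4.7 kg.
Tool frame: the origin (TCP) lies on the centre line of the jaws, within the pads' length; the fingertips stand robot.nose_length ahead of it and the grasp point (between the pads) lies 8 mm behind it (robot.nose_length is the distance from the TCP to the fingertips, in m); z points along the fingers, y is the line along which they close (so a half turn about z gives the same grasp; the last joint's range is limited). The gripper opens to 85 mm and grips with 20 to 120 N. Pads are 22 mm wide; open, the fingers measure 114 mm over their backs; the gripper's body (76 mm by 85 mm) begins 54 mm behind the grasp point. The pads swing forward as they close: fully open they stand 13 mm farther back than shut.
Start: joints at [1.234, 0.469, -0.049, 1.532, 0.024, 1.141, -0.082], TCP at [0.205, -0.643, 0.242] pointing down, gripper open.
Joint ranges: [-2.59, 2.59], [-0.33, 1.99], [-1.39, 1.29], [0.1, 2.45], [-1.04, 4.18], [0.21, 1.99], [-2.66, 2.66]. Speed limits (rad/s): [2.57, 2.57, 3.14, 3.14, 3.14, 3.14, 3.14].

### API

Orientations are given as [roll, pitch, yaw] about the fixed x, y, z axes, in that order (R = Rz(yaw) Ry(pitch) Rx(roll)).
In Python, from plant import robot gives the robot as it stands. Calls block until the motion is done:
- robot.goto(position, orientation): joint-space move of the TCP to a pose.
- robot.move_straight(position, vel=0.15, attitude=None, contact_N=None): straight line of the TCP; attitude=None keeps the orientation; vel is the mean speed in m/s. With contact_N (N) it stops when the force on the tool has changed by that much, and returns True; else False.
- robot.move_joints(angles): joint-space move.
- robot.grip(opening, strength=None): opening from 0.0 (shut) to 1.0 (fully open); strength is the grip in N (None keeps the last); returns when the fingers have stopped.
- robot.sleep(seconds).
- robot.inverse_kinematics(position, orientation): joint angles nearest the present ones, or None.
- robot.sense(): the state.
- robot.grab_frame(name): name is "side" or "top" or "wrist"; returns a dict with "image" (384x512x3 uint8, red, green, blue), "range_z" (384x512 float32, m along the optical axis (not along the pixel's ray), 0 where there is no reading), "fx", "fy", "cx", "cy" (pixels), "R" (3x3) and "t" (3): a world point X has camera coordinates R X + t. Camera axes: x right, y down, z forward; pixel columns grow to the right and rows downward; lengths in m; the calibration is good to about 2 mm. A picture is of the moment at which its call begins.
A pose or a line that the arm cannot do raises robot.IKError and nothing moves.
- robot.close_job(): hands the job in; it is judged then, once.
The state is a dict: "t": time; "joint_pos": joint angles; "joint_velocities": joint speeds; "effort": joint torques, N m; "tcp_pos": TCP position; "tcp_rot": TCP orientation; "wrist_force": force on the tool from outside, world axes, zero at the start; "torque": the same for the moment, N m; "opening": opening from 0.0 (shut) to 1.0 (fully open); "gripper_force": force on a finger pad.
Only numpy, scipy, OpenCV 4.12 (cv2) and the standard library are available. Lean on these libraries where they do the work, as an engineer would, in place of code of your own. Each camera call takes 0.05 s, during which the arm holds its last target. There are 200 camera calls.

### The job

Take the yellow-handled gauge out of its blue stand and push its steel blade straight into the sloping coin slot of the grey and black coin acceptor until the red line on the blade is level with the mouth of the slot, no deeper. Let go so that it stays there, then push the green key fully down to start the calibration, and leave the gauge in the slot at the line. Do not disturb the tin, stapler, shot glass or pill box.

Things in the scene. Friction and masses are not known exactly. Their poses are not given: they have to be found in the camera images.
- acceptor: grey coin acceptor with a black sloping top, fixed to the counter, foot 128 x 150 mm, sloping top about 125 mm high at the back and 67 mm at the front; origin at the centre of its underside, x to the back, z up. The top face (110 x 146 mm) is tilted 32 degrees from level, down towards its front (-x)
- slot_mouth (a point): centre of the steel-framed slot mouth in the sloping face. z points straight out of the slot (square to the face, 32 degrees from vertical, leaning to the front), x up the slope along the slot's length, y across it. Slot 29 (x) by 7 mm (y), 2 mm chamfer, 50 mm deep. A brass gate 9 mm down gives way at about 3 N, does not spring back and carries the gauge where it is left
- key_top (a point): centre of the top of the round green key (22 mm across) in a small black housing on the sloping face, 68 mm beside the slot; same slope as the slot mouth: it is pressed at right angles to the face
- key (a joint): travel of the green key in m: 0 up, 0.005 fully down; springs back; about 4 N
- gauge: gauge standing upright in the stand: steel blade 26 (x) by 4 (y) by 47 mm with a narrower tip (21 x 2.8 mm, lowest 5 mm), under a yellow handle 36 (x) by 14 (y) by 45 mm; about 60 g. Origin at the blade's tip, z along the blade towards the handle; handle from z = 47 to 92 mm
- red_line (a point): middle of the 3 mm wide red line round the blade, 30 mm from the tip (17 mm below the handle); axes as the gauge
- gauge_grip (a point): middle of the yellow handle at the height to grip it, 73 mm from the tip; grip across the 14 mm thickness (along y)
- stand: blue stand block 62 x 50 x 50 mm on a black foot 78 x 66 mm, fixed to the counter, with a 29 x 7 mm pocket in which the blade hangs with the handle resting on the top; origin at the centre of its underside; x along the pocket's length
- tea_tin: green round food tin, 75 mm across, 58 mm high, standing loose; origin at the centre of its underside; not to be disturbed
- stapler: red stapler 128 x 34 x 42 mm, loose; origin at the centre of its underside; not to be disturbed
- shot_glass: clear shot glass 48 mm across, 61 mm high, loose; origin at the centre of its underside; not to be disturbed
- pill_box: small flat white and red carton 45 x 75 x 20 mm, loose; origin at the centre of its underside; not to be disturbed

How it is judged:
By the outcome, as a careful person would: the job done as asked, in the order asked, and still so for the second after the job is handed in, with the robot touching nothing.
It also fails if it takes over 50 s, if anything falls off the work surface, if the arm or the gripper's body presses on something with over 40 N, if the wrist force passes 120 N, or if a joint passes its speed limit or range.

## Working session

There is one attempt and no reset: what is moved stays moved. The work goes in short steps, each a Python script; the robot and the scene stay as the last script left them, time stands still between calls to the robot, and variables do not carry over. Pictures are saved under pics/ and viewed, at most 10 in all, crops included, and the job is handed in when it is done.

```bash
mkdir -p pics
python3 - <<'E'
from plant import robot
import numpy as np,cv2
s=robot.sense();print(s['t'],s['tcp_pos'],s['tcp_rot'],robot.nose_length,s['opening'])
for n in("side","top"):
    f=robot.grab_frame(n);np.savez(f"{n}0.npz",**f)
    cv2.imwrite(f"pics/{n}0.png",cv2.resize(f["image"][:,:,::-1],(800,600)))
    R=np.array(f["R"]);print(n,f["fx"],f["cx"],f["cy"],(-R.T@f["t"]),R[2])
E
```

```text
0.0 [ 0.20432201 -0.6427392   0.24126456] [-3.13963763e+00  5.47971821e-05  3.07797156e-01] 0.011 1.0029227572809858
side 437.1436946923577 254.47645391621222 189.53952246877455 [ 0.57286256 -1.06785164  0.80833675] [ 0.00112058  0.80436006 -0.5941411 ]
top 362.9699851306257 257.1870514255521 194.15548072197706 [ 0.38287844 -0.09393222  1.1322841 ] [ 0.17926765 -0.03295164 -0.98324834]
```

View pics/side0.png

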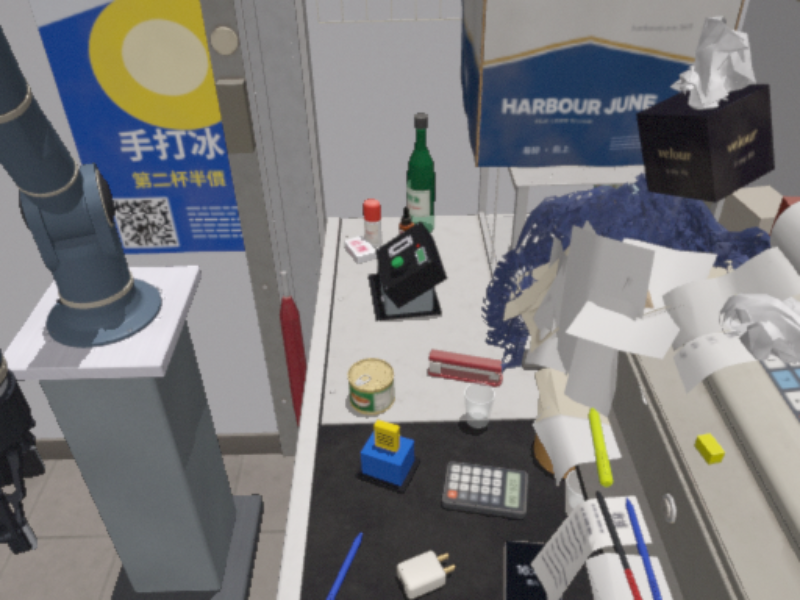

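View pics/top0.png

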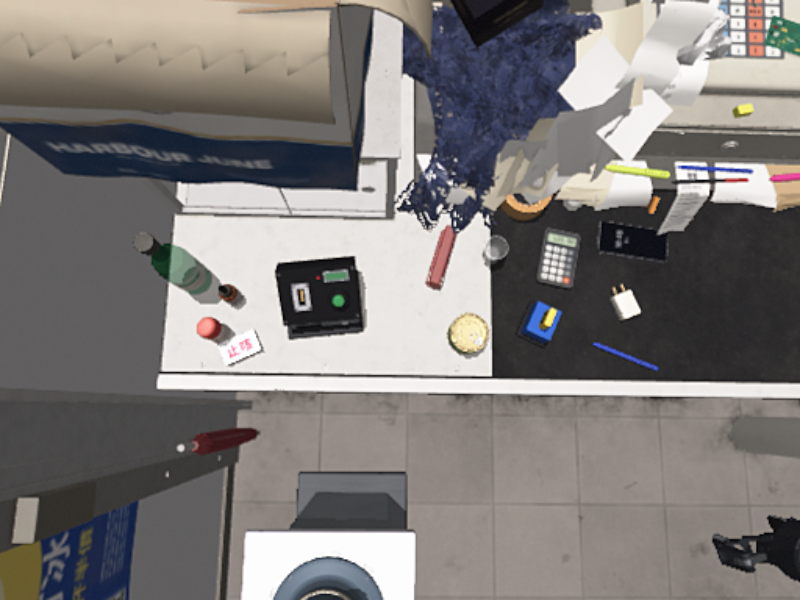

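The top view shows the acceptor at about (320,297) of the 800x600 picture, with the slot at (302,296) and the key at (338,301). The gauge and stand are at (545,320), the tin at (468,333), the glass at (495,250) and the stapler at (441,257). Next I'll turn these pixels into positions.

```bash
cat > h.py <<'E'
import numpy as np,cv2
def cloud(f):
    z=np.array(f["range_z"]);v,u=np.mgrid[:z.shape[0],:z.shape[1]]
    C=np.stack([(u-f["cx"])/f["fx"]*z,(v-f["cy"])/f["fy"]*z,z],-1)
    P=(C-np.array(f["t"]))@np.array(f["R"]);P[z<=0]=np.nan
    return P
def masks(f):
    h=cv2.cvtColor(np.ascontiguousarray(f["image"]),cv2.COLOR_RGB2HSV).astype(int);H,S,V=h[...,0],h[...,1],h[...,2]
    return dict(yellow=(abs(H-27)<6)&(S>150)&(V>90),blue=(abs(H-111)<9)&(S>150)&(V>60),green=(abs(H-65)<15)&(S>130)&(V>60))
def proj(f,X):
    c=np.atleast_2d(X)@np.array(f["R"]).T+np.array(f["t"]);return np.c_[c[:,0]/c[:,2]*f["fx"]+f["cx"],c[:,1]/c[:,2]*f["fy"]+f["cy"]]
E
python3 - <<'E'
from h import *
np.set_printoptions(precision=4,suppress=True)
for n in("top","side"):
    f=dict(np.load(f"{n}0.npz"));P=cloud(f);m=masks(f);print(n)
    # keep to the counter regions
    st=(P[...,0]>.3)&(P[...,0]<.75)&(P[...,1]>-.75)&(P[...,1]<-.3)
    ac=(P[...,0]>.3)&(P[...,0]<.75)&(P[...,1]>-.15)&(P[...,1]<.15)
    for k,reg in(("yellow",st),("blue",st),("green",ac)):
        q=P[m[k]&reg&(P[...,2]>.03)]
        if len(q)<5: print(k,len(q));continue
        top=q[q[:,2]>np.percentile(q[:,2],90)-.012]
        r=cv2.minAreaRect((top[:,:2]*1000).astype(np.float32))
        print(k,len(q),q.mean(0),q.min(0),q.max(0),"top",top.mean(0),r)
    q=P[ac&(P[...,2]>.06)&(P[...,2]<.14)]
    c=q.mean(0)
    for _ in range(8):
        c=q.mean(0);w=np.linalg.svd(q-c,full_matrices=0)[2][2];w*=np.sign(w[2]);d=(q-c)@w;q=q[abs(d)<max(.003,1.5*d.std())]
    print("face n",w,"c",c,len(q),"tilt",np.degrees(np.arccos(w[2])),"yaw",np.degrees(np.arctan2(-w[1],-w[0])),cv2.minAreaRect((q[:,:2]*1000).astype(np.float32)))
    for (name,x0,x1,y0,y1) in(("tin",.33,.5,-.45,-.28),("stap",.45,.75,-.35,-.2),("glass",.5,.7,-.52,-.38),("pill",.3,.5,.12,.35)):
        q=P[(P[...,0]>x0)&(P[...,0]<x1)&(P[...,1]>y0)&(P[...,1]<y1)&(P[...,2]>.012)]
        if len(q):print(name,len(q),q.mean(0),q.min(0),q.max(0))
E
```

```text
top
yellow 30 [ 0.5459 -0.4     0.0859] [ 0.5348 -0.4119  0.0584] [ 0.5662 -0.3943  0.0993] top [ 0.5488 -0.4018  0.0919] ((550.3300170898438, -403.81048583984375), (10.850807189941406, 32.29928207397461), 70.38522338867188)
blue 269 [ 0.5476 -0.401   0.0488] [ 0.5145 -0.4415  0.0302] [ 0.5896 -0.3723  0.0919] top [ 0.5487 -0.4025  0.0504] ((550.8948364257812, -406.82208251953125), (50.885372161865234, 62.81083679199219), 65.21223449707031)
green 42 [ 0.5734 -0.0108  0.1102] [ 0.5648 -0.0191  0.1048] [ 0.5827 -0.0013  0.116 ] top [ 0.5734 -0.0108  0.1102] ((573.8170776367188, -10.336791038513184), (17.981443405151367, 17.61711311340332), 1.8501851558685303)
face n [-0.5286 -0.0606  0.8467] c [0.5862 0.0281 0.0981] 1500 tilt 32.14333533541669 yaw 6.5376477794426195 ((584.7418823242188, 26.167152404785156), (95.16921997070312, 146.4748077392578), 6.56090784072876)
tin 1 [ 0.4974 -0.283   0.0561] [ 0.4974 -0.283   0.0561] [ 0.4974 -0.283   0.0561]
stap 1731 [ 0.6602 -0.2578  0.1101] [ 0.4879 -0.3375  0.012 ] [ 0.75   -0.2001  0.3056]
glass 813 [ 0.611  -0.4279  0.0345] [ 0.5129 -0.4903 
[... 617 characters left out ...]
5835 0.0357 0.1182] top [ 0.5749 -0.0127  0.1103] ((574.6517944335938, -6.7205400466918945), (31.238924026489258, 17.615846633911133), 89.66893005371094)
face n [-0.5291 -0.0663  0.846 ] c [0.5869 0.0256 0.0983] 820 tilt 32.2250208866045 yaw 7.145214915989521 ((586.1444091796875, 26.729915618896484), (95.1761474609375, 153.94854736328125), 6.678422451019287)
tin 17 [ 0.4983 -0.2821  0.0396] [ 0.4966 -0.2846  0.0153] [ 0.5    -0.2802  0.0593]
stap 2477 [ 0.6468 -0.2665  0.0763] [ 0.4893 -0.3363  0.012 ] [ 0.75   -0.2001  0.3029]
glass 1819 [ 0.6066 -0.4324  0.0346] [ 0.5145 -0.491   0.012 ] [ 0.6999 -0.3817  0.0987]
pill 122 [0.4846 0.1853 0.0203] [0.4596 0.1434 0.0128] [0.4993 0.2298 0.0258]
```

Run:
```python
from plant import robot
from h import *
np.set_printoptions(precision=4,suppress=True)
from scipy.spatial.transform import Rotation as Ro
y=np.radians(-25)
p=[.552,-.406,.26]
for yy in(y,y+np.pi):print(robot.inverse_kinematics(p,[np.pi,0,yy]))
n=np.array([-.529,-.063,.846]);n/=np.linalg.norm(n);ya=np.radians(6.6)
sy=np.array([-np.sin(ya),np.cos(ya),0]);sy-=n*(sy@n);sy/=np.linalg.norm(sy);sx=np.cross(sy,n)
R=np.c_[sx,-sy,-n];e=Ro.from_matrix(R).as_euler('xyz')
c=np.array([.5735,-.011,.109])+.068*sy;print(c,sx,e,robot.inverse_kinematics(c+.14*n,e),robot.inverse_kinematics(c+.045*n,e))
robot.goto(p,[np.pi,0,y]);robot.grip(.45)
f=robot.grab_frame("wrist");np.savez("w1.npz",**f);cv2.imwrite("pics/w1.png",f["image"][:,:,::-1])
robot.goto(c+.16*n,e)
f=robot.grab_frame("wrist");np.savez("w2.npz",**f);cv2.imwrite("pics/w2.png",f["image"][:,:,::-1])
s=robot.sense();print(s['t'],s['tcp_pos'],s['opening'],s['joint_pos'])
```

```text
[ 0.5821  0.4719 -0.014   1.4861  0.0069  1.1837 -1.4401]
[ 0.9833  0.5487 -0.6306  1.4586  0.3309  1.2418  1.4501]
[0.5656 0.0565 0.1091] [0.8406 0.0973 0.5329] [-3.1398 -0.562   0.1152] [ 0.7541  0.0336 -0.9529  2.2895  0.241   0.279  -1.8588] None
3.95 [0.482  0.0458 0.245 ] 0.4528480250768594 [ 0.3446 -0.0447 -0.5291  2.2999  0.0518  0.3192 -1.692 ]
```

Run:
```python
from plant import robot
from h import *
np.set_printoptions(precision=3,suppress=True)
from scipy.spatial.transform import Rotation as Ro
cv2.imwrite("pics/w12.png",np.hstack([cv2.resize(cv2.imread(f"pics/w{i}.png"),(400,300)) for i in(1,2)]))
ya=np.radians(6.7)
c=np.array([.5656,.0565,.1091]);nn=np.array([-.529,-.063,.846])
for flip in(0,np.pi):
  for t in(32,26,20,15,10,0):
    R=(Ro.from_euler('z',ya)*Ro.from_euler('y',-np.radians(t))*Ro.from_euler('x',np.pi)*Ro.from_euler('z',flip)).as_euler('xyz')
    for g,k in(("slot",c+.035*nn),("slothi",c+.09*nn),("key",np.array([.5735,-.011,.109])+.011*nn)):
      q=robot.inverse_kinematics(k,R);print(int(flip),t,g,q)
for i in(1,2):
    f=np.load(f"w{i}.npz");print(f["fx"],-f["R"].T@f["t"],f["R"][2])
```

```text
0 32 slot None
0 32 slothi [ 0.528  0.173 -0.787  2.293  0.827  0.239 -2.432]
0 32 key None
0 26 slot [ 0.302  0.299 -0.572  2.218  0.774  0.291 -2.371]
0 26 slothi [ 0.369  0.167 -0.616  2.231  0.424  0.348 -2.041]
0 26 key [ 0.49   0.379 -0.624  2.19   0.825  0.257 -2.267]
0 20 slot [ 0.43   0.355 -0.734  2.142  0.656  0.458 -2.239]
0 20 slothi [ 0.4    0.203 -0.658  2.16   0.346  0.494 -1.959]
0 20 key [ 0.423  0.383 -0.557  2.124  0.51   0.378 -1.967]
0 15 slot [ 0.457  0.393 -0.779  2.082  0.581  0.581 -2.161]
0 15 slothi [ 0.401  0.237 -0.67   2.102  0.312  0.612 -1.924]
0 15 key [ 0.447  0.414 -0.603  2.063  0.468  0.509 -1.925]
0 10 slot [ 0.46   0.431 -0.798  2.022  0.527  0.698 -2.107]
0 10 slothi [ 0.395  0.274 -0.676  2.045  0.293  0.726 -1.906]
0 10 key [ 0.448  0.446 -0.623  2.004  0.435  0.633 -1.894]
0 0 slot [ 0.441  0.512 -0.811  1.904  0.462  0.923 -2.047]
0 0 slothi [ 0.373  0.358 -0.68   1.931  0.275  0.946 -1.893]
0 0 key [ 0.427  0.517 -0.635  1.884  0.394  0.868 -1.86 ]
3 32 slot [ 0.77   0.5   -1.175  2.266  1.504  0.511  0.138]
3 32 slothi [ 0.832  0.273 -1.
[... 436 characters left out ...]
04  1.086  0.664  0.698]
3 15 slot [ 0.722  0.568 -1.174  2.07   0.903  0.756  0.712]
3 15 slothi [ 0.775  0.389 -1.159  2.087  0.638  0.721  0.928]
3 15 key [ 0.837  0.653 -1.179  2.046  0.974  0.763  0.799]
3 10 slot [ 0.701  0.604 -1.175  2.012  0.826  0.86   0.783]
3 10 slothi [ 0.752  0.439 -1.164  2.03   0.607  0.84   0.955]
3 10 key [ 0.81   0.684 -1.179  1.987  0.896  0.87   0.867]
3 0 slot [ 0.655  0.69  -1.177  1.894  0.732  1.074  0.862]
3 0 slothi [ 0.699  0.545 -1.171  1.917  0.576  1.07   0.973]
3 0 key [ 0.755  0.76  -1.18   1.868  0.802  1.089  0.942]
287.54340625492364 [ 0.618 -0.437  0.392] [-0.258  0.121 -0.958]
287.54340625492364 [0.473 0.044 0.395] [ 0.269  0.033 -0.963]
```

View pics/w1.png

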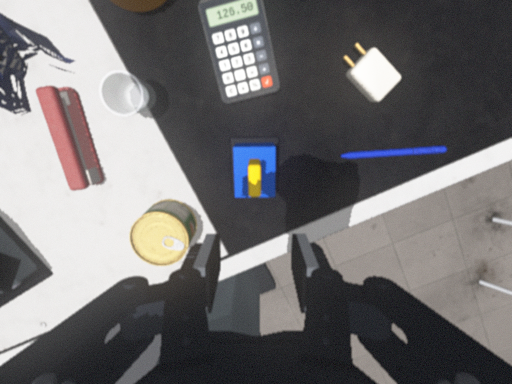

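View pics/w2.png

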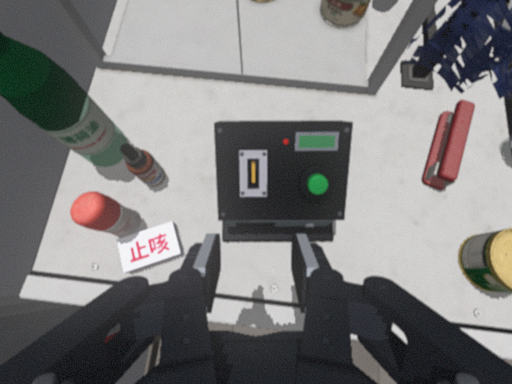

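The wrist pictures are clear. In w1 the handle is at (254,178) in the blue stand. In w2 the slot frame is at (253,174) and the key at (318,184). With the tool turned half round, the arm can stand square to the face at both slot and key. Now I'll refine the poses.

```bash
cat > m.py <<'E'
from h import *
np.set_printoptions(precision=4,suppress=True)
for fn in("w2","top0","side0"):
    f=dict(np.load(fn+".npz"));P=cloud(f);im=f["image"].astype(int)
    ac=(P[...,0]>.5)&(P[...,0]<.68)&(P[...,1]>-.06)&(P[...,1]<.12)&(P[...,2]>.06)&(P[...,2]<.14)
    dark=ac&(im.max(-1)<70);q=P[dark]
    for _ in range(10):
        c=q.mean(0);w=np.linalg.svd(q-c,full_matrices=0)[2][2];w*=np.sign(w[2]);d=(q-c)@w;q=q[abs(d)<max(.002,2*d.std())]
    b=ac&(im.min(-1)>100)&(np.ptp(im,axis=-1)<40)&(abs((P-c)@w)<.012)
    k,l,s,_=cv2.connectedComponentsWithStats(b.astype(np.uint8))
    print(fn,"n",w,"tilt",np.degrees(np.arccos(w[2])),"yaw",np.degrees(np.arctan2(-w[1],-w[0])),len(q))
    sy=np.array([w[1],-w[0],0]);sy/=np.linalg.norm(sy);sx=np.cross(sy,w)
    for i in range(1,k):
        if s[i,4]>25:
            Q=P[l==i];v,u=np.nonzero(l==i);h=((Q-c)@w)
            r=cv2.minAreaRect((np.c_[(Q-c)@sx,(Q-c)@sy]*1000).astype(np.float32))
            X=c+sx*r[0][0]/1000+sy*r[0][1]/1000+np.median(h)*w
            print("  frame?",s[i],"ctr",X,"size",r[1],r[2],"h",np.median(h))
    g=masks(f)["green"]&ac;k,l,s,_=cv2.connectedComponentsWithStats(g.astype(np.uint8))
    for i in range(1,k):
        if s[i,4]>15:
            Q=P[l==i];h=np.median((Q-c)@w);r=cv2.minAreaRect((np.c_[(Q-c)@sx,(Q-c)@sy]*1000).astype(np.float32))
            print("  green",s[i],c+sx*r[0][0]/1000+sy*r[0][1]/1000+h*w,r[1],"h",h)
for fn in("w1","top0","side0"):
    f=dict(np.load(fn+".npz"));P=cloud(f);m=masks(f)
    st=(P[...,0]>.5)&(P[...,0]<.62)&(P[...,1]>-.46)&(P[...,1]<-.35)
    b=P[m["blue"]&st&(abs(P[...,2]-.05)<.006)];r=cv2.minAreaRect((b[:,:2]*1000).astype(np.float32))
    y=P[m["yellow"]&st&(P[...,2]>.085)];y2=P[m["yellow"]&st&(P[...,2]>.055)]
    ry=cv2.minAreaRect((y[:,:2]*1000).astype(np.float32))
    print(fn,"blue",r,np.median(b[:,2]),"yel",ry,np.median(y[:,2]),y2[:,2].max())
E
python3 m.py
```

```text
w2 n [-0.5268 -0.0627  0.8477] tilt 32.03816885218691 yaw 6.786550656355338 9141
  frame? [295 132  44  19 328] ctr [ 0.6181 -0.0042  0.1154] size (45.61224365234375, 19.05685806274414) 89.92031860351562 h 0.0010625966599585447
  frame? [ 239  150   29   47 1000] ctr [0.5805 0.0596 0.0966] size (31.178020477294922, 52.6215705871582) 88.91500091552734 h 0.000975009209728148
  green [307 173  21  22 357] [ 0.5708 -0.0101  0.1087] (24.66757583618164, 21.254688262939453) h 0.020672456046103353
top0 n [-0.5258 -0.0616  0.8484] tilt 31.963087430967654 yaw 6.686232067903129 1137
  frame? [206 172  18   9  66] ctr [ 0.6181 -0.0052  0.1169] size (21.539281845092773, 47.14704132080078) 0.413106769323349 h 0.0014050083936664654
  frame? [187 181  12  18 145] ctr [0.5816 0.0583 0.0983] size (31.634883880615234, 54.64353942871094) 82.3394546508789 h 0.0008261246070409273
  green [213 189   7   7  42] [ 0.573  -0.0104  0.1103] (17.360231399536133, 18.45940589904785) h 0.019861499105167376
side0 n [-0.5277 -0.067   0.8468] tilt 32.133137809753386 yaw 7.236106446183097 618
  frame? [249 151  15  13 
[... 515 characters left out ...]
 ((553.14892578125, -405.1921081542969), (12.790443420410156, 35.92363357543945), 64.55123138427734) 0.09453623245964635 0.09648314858661551
top0 blue ((550.8948364257812, -406.82208251953125), (50.885372161865234, 62.81083679199219), 65.21223449707031) 0.05055776765013374 yel ((550.3300170898438, -403.81048583984375), (10.850807189941406, 32.29928207397461), 70.38522338867188) 0.09192012225928042 0.09931082053439551
side0 blue ((552.8284912109375, -405.58013916015625), (53.763404846191406, 62.69343185424805), 65.40422821044922) 0.050855301118582094 yel ((552.8807373046875, -407.1161804199219), (13.909905433654785, 35.28718948364258), 67.4388427734375) 0.09413535422935072 0.09873533262913668
```

```bash
cat > g.py <<'E'
from h import *
from scipy.spatial.transform import Rotation as Ro
yg=np.radians(180-25.1);G=np.array([.5531,-.4051,0.])
M=np.array([.5805,.0596,.0967]);K=np.array([.5715,-.0102,.1087]);ya=np.radians(6.8)
RA=Ro.from_euler('z',ya)*Ro.from_euler('y',-np.radians(32))
sx,sy,n=RA.as_matrix().T
E_A=(RA*Ro.from_euler('xz',[np.pi,0])*Ro.from_euler('z',np.pi)).as_euler('xyz')
def st(robot,*a):
    s=robot.sense();print(*a,"t",round(s['t'],2),"tcp",s['tcp_pos'].round(4),"F",np.round(s['wrist_force'],1),"op",round(s['opening'],3),"gf",np.round(s['gripper_force'],1))
E
python3 - <<'E'
from plant import robot
from g import *
print(n,sx,E_A)
robot.goto(G+[0,0,.2],[np.pi,0,yg])
robot.move_straight(G+[0,0,.068],vel=.1,contact_N=10);st(robot,"at grasp")
f=robot.grab_frame("side");cv2.imwrite("pics/s2.png",cv2.resize(f["image"][200:320,190:330,::-1],(700,600)))
robot.grip(0.0,60);st(robot,"gripped")
robot.move_straight(G+[0,0,.2],vel=.12);st(robot,"lifted")
robot.goto(M+.16*n,E_A);st(robot,"over slot")
np.savez("side3.npz",**(f:=robot.grab_frame("side")))
f2=robot.grab_frame("top");np.savez("top3.npz",**f2)
u,v=proj(f,M+.12*n)[0].astype(int);u2,v2=proj(f2,M+.12*n)[0].astype(int)
a=cv2.resize(f["image"][v-60:v+60,u-40:u+40,::-1],(400,600));b=cv2.resize(f2["image"][v2-60:v2+60,u2-40:u2+40,::-1],(400,600))
cv2.imwrite("pics/over.png",np.hstack([a,b]));print(u,v,u2,v2)
E
```

```text
[-0.52619155 -0.06274454  0.8480481 ] [0.84208251 0.10041226 0.52991926] [-3.14159265  0.55850536 -3.02291026]
at grasp t 8.26 tcp [ 0.5536 -0.4054  0.0689] F [ 0.6  0.2 -0.5] op 0.445 gf 0.0
gripped t 8.64 tcp [ 0.5534 -0.4053  0.0686] F [0.3 0.3 2. ] op 0.161 gf 58.5
lifted t 9.89 tcp [ 0.5526 -0.4047  0.1989] F [ 0.1 -0.  -0.7] op 0.159 gf 58.3
over slot t 11.57 tcp [0.4972 0.0487 0.2327] F [-0.1  0.4 -0.6] op 0.159 gf 58.3
233 129 188 206
```

View pics/over.png

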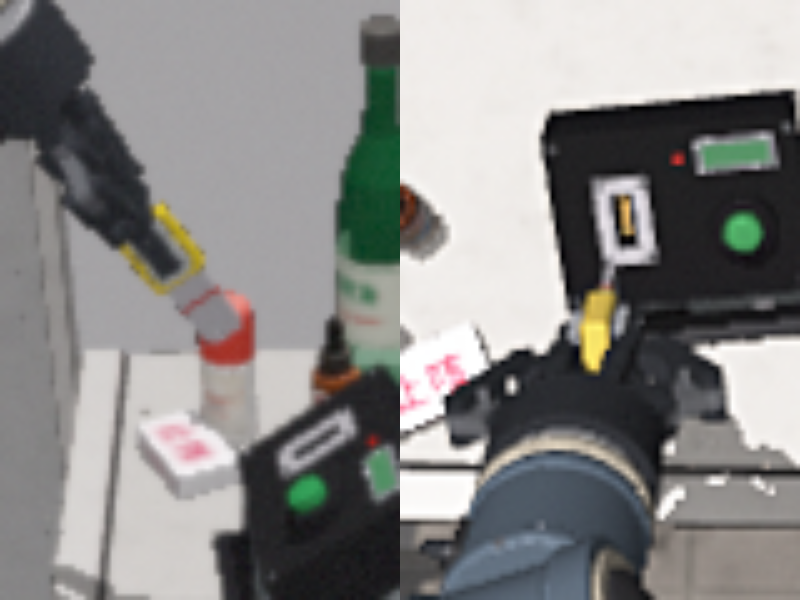

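The gauge is held square. In the left (side) crop the red line is visible at about (205,297), below the handle. Next: approach to just above the mouth, correct the tracking error, and look.

```bash
cat >> g.py <<'E'
L=.0656   # tip to TCP along the gauge
def to(robot,target,vel,cN=None,corr=np.zeros(3)):
    hit=robot.move_straight(target+corr,vel=vel,attitude=E_A,contact_N=cN);robot.sleep(.15)
    e=target-robot.sense()['tcp_pos'];print("hit",hit,"err sx,sy,n mm",(np.array([e@sx,e@sy,e@n])*1000).round(2));return e
E
python3 - <<'E'
from plant import robot
from g import *
e=to(robot,M+(L+.02)*n,.08)
T=M+(L+.004)*n
e2=to(robot,T,.03,8,e);e=e+e2
e3=to(robot,T,.03,8,e);e=e+e3
np.save("corr.npy",e);st(robot)
s=robot.sense();print((RA.inv()*Ro.from_euler('xyz',s['tcp_rot'])*Ro.from_euler('z',np.pi)*Ro.from_euler('x',np.pi)).as_rotvec(degrees=True).round(2))
P=[]
for c in("side","top"):
    f=robot.grab_frame(c);u,v=proj(f,M)[0].astype(int);P.append(cv2.resize(np.ascontiguousarray(f["image"][v-30:v+30,u-20:u+20,::-1]),(400,600),interpolation=cv2.INTER_CUBIC))
cv2.imwrite("pics/near.png",np.hstack(P))
E
```

```text
hit False err sx,sy,n mm [-0.23 -0.   -0.24]
hit False err sx,sy,n mm [0.1  0.   0.06]
hit False err sx,sy,n mm [0.12 0.01 0.16]
t 14.26 tcp [0.5439 0.0552 0.1555] F [ 0.2 -0.  -0.2] op 0.155 gf 58.4
[-0. -0. -0.]
```

View pics/near.png

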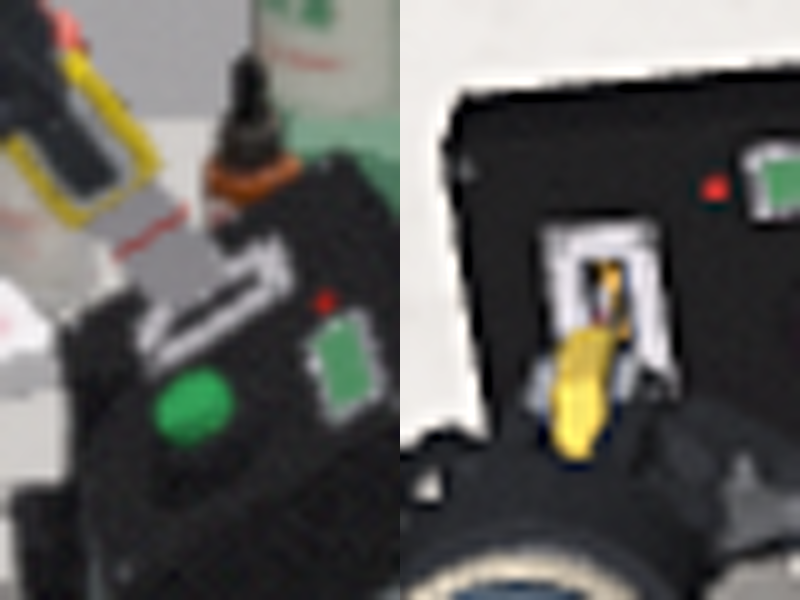

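The side crop shows the tip just above the steel frame, lined up with the slot as far as the resolution shows. I'll insert 6 mm gently, short of the gate, and check the forces.

Run:
```python
from plant import robot
from g import *
e=np.load("corr.npy")
def F():
    w=robot.sense()['wrist_force'];print("F sx,sy,n",np.round([w@sx,w@sy,w@n],1))
F()
to(robot,M+(L-.007)*n,.02,8,e);F()
to(robot,M+(L-.018)*n,.02,12,e);F();st(robot)
```

```text
F sx,sy,n [-0.8  0.5 -0.9]
hit False err sx,sy,n mm [-0.04 -0.03 -0.09]
F sx,sy,n [-0.5 -0.1  0.1]
hit False err sx,sy,n mm [ 0.15 -0.01  0.02]
F sx,sy,n [-0.2  0.1 -0.6]
t 16.05 tcp [0.5553 0.0566 0.137 ] F [ 0.2  0.1 -0.6] op 0.159 gf 58.6
```

It is in and past the gate with no side load. Now to 28 mm, then a look at the line before the final step.

Run:
```python
from plant import robot
from g import *
e=np.load("corr.npy")
to(robot,M+(L-.026)*n,.02,12,e);
f=robot.grab_frame("side");np.savez("s26.npz",**f);A=f["image"]
to(robot,M+(L-.029)*n,.02,12,e)
w=robot.sense()['wrist_force'];print("F",np.round([w@sx,w@sy,w@n],1))
f=robot.grab_frame("side");np.savez("s29.npz",**f);B=f["image"]
u,v=proj(f,M)[0].astype(int);print(proj(f,M)[0],proj(f,M+.01*n)[0])
C=[cv2.resize(np.ascontiguousarray(x[v-24:v+12,u-16:u+8,::-1]),(400,600),interpolation=cv2.INTER_CUBIC) for x in(A,B)]
cv2.imwrite("pics/line.png",np.hstack(C))
for fn in("s26","s29"):
    f=np.load(fn+".npz");im=f["image"].astype(int)
    for d in range(-4,20,1):
        X=M+(d/1000)*n-.002*sy  # blade's visible face (toward key)
        u,v=proj(f,X)[0];p=cv2.getRectSubPix(f["image"],(1,1),(float(u),float(v)))[0,0];print(d,p,end="; ")
    print()
```

```text
hit False err sx,sy,n mm [ 0.01 -0.02  0.04]
hit False err sx,sy,n mm [ 0.06 -0.01  0.05]
F [-0.2  0.8 -0.5]
[255.6647382  157.45969737] [253.87994324 155.24215681]
-4 [166 163 169]; -3 [167 164 169]; -2 [165 162 168]; -1 [161 156 162]; 0 [153 144 150]; 1 [146 132 137]; 2 [141 119 123]; 3 [137 107 110]; 4 [136  98  99]; 5 [136  98 100]; 6 [136 101 104]; 7 [136 107 110]; 8 [136 115 119]; 9 [136 123 127]; 10 [135 128 132]; 11 [135 130 134]; 12 [135 131 136]; 13 [135 132 137]; 14 [135 132 136]; 15 [135 131 135]; 16 [134 131 133]; 17 [134 130 130]; 18 [134 129 124]; 19 [135 129 117]; 
-4 [166 162 167]; -3 [167 161 166]; -2 [166 158 163]; -1 [162 150 155]; 0 [154 131 135]; 1 [148 115 118]; 2 [143 104 107]; 3 [140  98 100]; 4 [138  99 101]; 5 [136 109 112]; 6 [136 118 122]; 7 [135 125 129]; 8 [136 130 135]; 9 [136 131 136]; 10 [136 132 137]; 11 [135 132 136]; 12 [135 132 135]; 13 [134 131 132]; 14 [133 129 125]; 15 [133 127 115]; 16 [133 126 106]; 17 [134 125  97]; 18 [136 127  97]; 19 [136 128 100];
```

View pics/line.png

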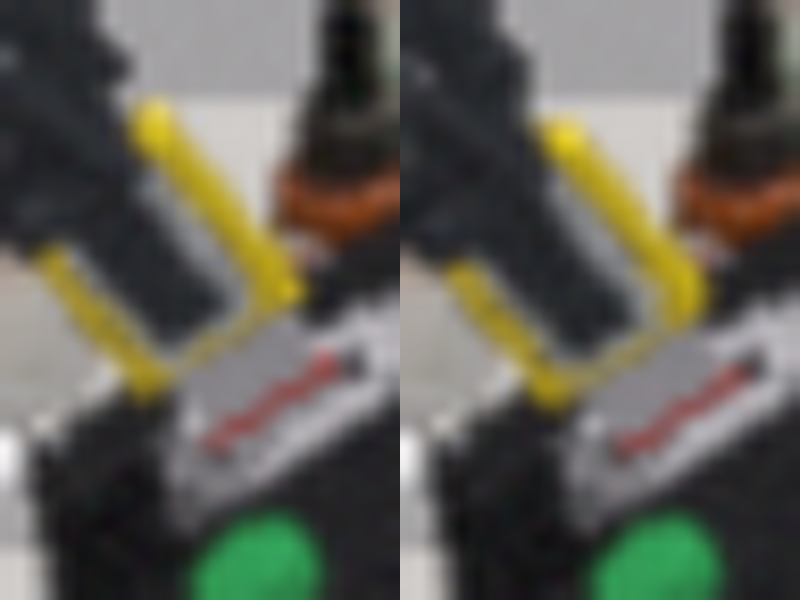

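In the left crop (26 mm) the red line stands about 4 mm above the mouth. In the right crop (29 mm) it is about 1–2 mm above, which agrees with the kinematics to about 0.5 mm. Now the last bit, then release, retract and inspect with the wrist camera.

Run:
```python
from plant import robot
from g import *
e=np.load("corr.npy")
to(robot,M+(L-.0302)*n,.01,12,e)
f=robot.grab_frame("side");np.savez("s30.npz",**f)
robot.grip(.4);st(robot,"open")
to(robot,M+(L+.05)*n,.12,12,e)
to(robot,M+.14*n,.15,12,e)
f=robot.grab_frame("side");np.savez("s31.npz",**f);w=robot.grab_frame("wrist");np.savez("w31.npz",**w);t=robot.grab_frame("top");np.savez("t31.npz",**t)
def crop(f,a,b):
    u,v=proj(f,M+.02*n)[0].astype(int);u=max(u,a);v=max(v,b);return cv2.resize(np.ascontiguousarray(f["image"][v-b:v+b,u-a:u+a,::-1]),(400,600),interpolation=cv2.INTER_CUBIC)
print(proj(w,[M,M+.06*n]))
cv2.imwrite("pics/rel.png",np.hstack([crop(f,16,24),crop(w,60,90)]))
P=cloud(f);m=masks(f)["yellow"]&(np.abs(P-M).max(-1)<.09);Q=P[m]-M;print("yellow side: sx,sy,n ranges mm",[(np.percentile(Q@a,[3,50,97])*1000).round(1) for a in(sx,sy,n)])
for nm,f in(("w",w),("t",t)):
    P=cloud(f);m=masks(f)["yellow"]&(np.abs(P-M).max(-1)<.09);Q=P[m]-M;print(nm,[(np.percentile(Q@a,[3,50,97])*1000).round(1) for a in(sx,sy,n)])
```

```text
hit False err sx,sy,n mm [0.01 0.01 0.03]
open t 18.1 tcp [0.5619 0.0574 0.1267] F [0.4 0.2 0.3] op 0.399 gf 0.0
hit False err sx,sy,n mm [ 0.33 -0.14  0.45]
hit False err sx,sy,n mm [0.38 0.2  0.55]
[[256.04103631 187.27947161]
 [256.25024711 207.3189221 ]]
yellow side: sx,sy,n ranges mm [array([-16.4,  -0.5,  16.1]), array([-11.4,  -7.6,  -0.7]), array([21.6, 44.5, 63.6])]
w [array([-21.4,  -6.6,  13.6]), array([-7.1, -1. ,  5.2]), array([25.2, 61.5, 63. ])]
t [array([-31.4,  11.4,  15.6]), array([-9.3, -5.1, 13.3]), array([-0. , 56.6, 62.9])]
```

View pics/rel.png

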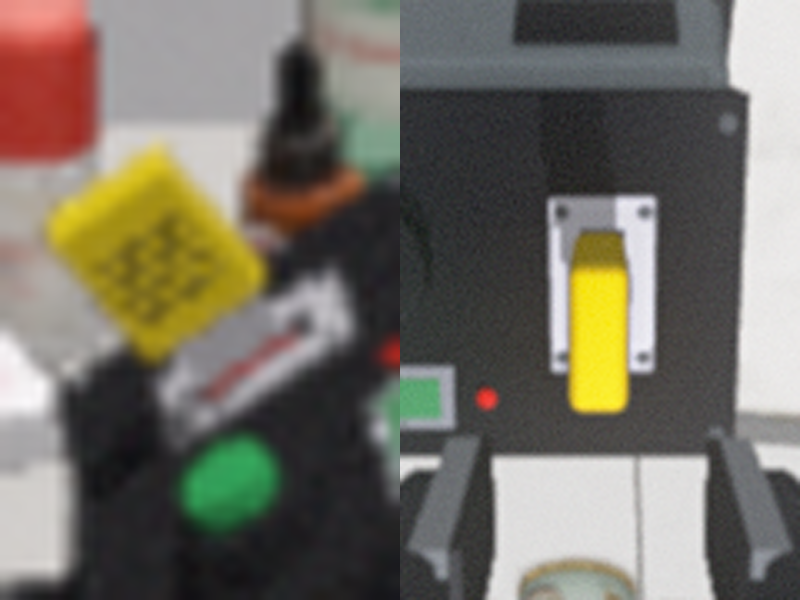

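Released, and the gauge stays. The side crop shows the red line at (255,365) lying right at the steel frame, and the wrist crop shows the handle upright and centred. The handle top measures 61.5–63 mm above the mouth, against 62 expected. Now the key.

Run:
```python
from plant import robot
from g import *
K=np.array([.5708,-.0101,.1087])
robot.grip(0.0,40)
c=to(robot,K+.10*n,.12,15);c=c+to(robot,K+.021*n,.1,10,c)
hit=robot.move_straight(K+(.011-.009)*n+c,vel=.02,attitude=E_A,contact_N=14)
d=(robot.sense()['tcp_pos']-K)@n;w=robot.sense()['wrist_force'];print(hit,"tip below key top mm",(.011-d)*1000,"F",[round(float(w@a),1) for a in(sx,sy,n)])
robot.sleep(.3)
d=(robot.sense()['tcp_pos']-K)@n;w=robot.sense()['wrist_force'];print("tip below",(.011-d)*1000,"Fn",w@n)
f=robot.grab_frame("top");np.savez("tk.npz",**f);np.savez("sk.npz",**(f:=robot.grab_frame("side")))
u,v=proj(f,K)[0].astype(int);a=f["image"][v-30:v+30,u-40:u+40,::-1]
robot.move_straight(K+.1*n,vel=.12,attitude=E_A);robot.move_straight(K+.18*n,vel=.15,attitude=E_A)
f=robot.grab_frame("side");np.savez("sf.npz",**f);np.savez("wf.npz",**robot.grab_frame("wrist"))
b=f["image"][v-30:v+30,u-40:u+40,::-1]
cv2.imwrite("pics/key.png",np.hstack([cv2.resize(x,(400,300),interpolation=cv2.INTER_CUBIC) for x in(a,b)]))
st(robot)
```

```text
hit False err sx,sy,n mm [-0.36 -0.94 -0.22]
hit False err sx,sy,n mm [ 0.09  1.04 -0.19]
True tip below key top mm 4.561461562603675 F [-0.4, 0.2, 14.4]
tip below 4.539384445970467 Fn 14.013113478826556
t 26.33 tcp [ 0.4761 -0.0213  0.2612] F [-0.9 -0.2  0. ] op 0.0 gf 0.0
```

View pics/key.png

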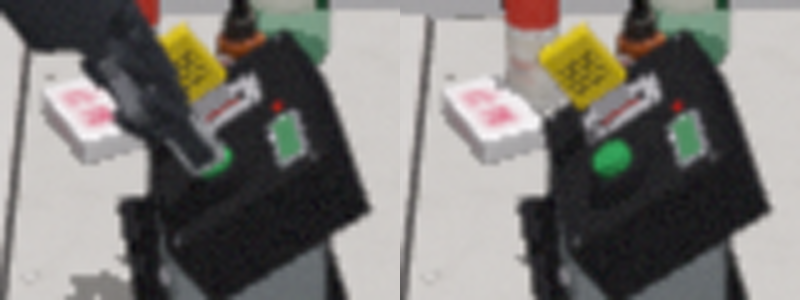

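The key bottomed at about 4.5 mm below my estimated top, holding 14 N, with an onset uncertainty of about 0.5 mm. I'll check from the stored depth that the fingertips can't have stopped on the housing rim, and check the final gauge pose.

Run:
```python
from g import *
np.set_printoptions(precision=1,suppress=True)
f=np.load("w2.npz");P=cloud(f);Q=P-M;a,b,h=[(Q@x)*1000 for x in(sx,sy,n)]
k=np.array([.5708,-.0101,.1087])-M;ka,kb=k@sx*1000,k@sy*1000;r=np.hypot(a-ka,b-kb);print("key",ka,kb,k@n*1000)
for lo in range(0,30,2):
    m=(r>=lo)&(r<lo+2);print(lo,m.sum(),np.nanpercentile(h[m],[10,50,90]),end=" | ")
print()
for fn,d in(("w31","before"),("wf","after")):
    f=np.load(fn+".npz");P=cloud(f);Q=P-M;im=f["image"].astype(int)
    y=masks(f)["yellow"]&(np.abs(Q).max(-1)<.09)&(Q@n>.055);fr=(im.min(-1)>100)&(np.ptp(im,axis=-1)<40)&(np.abs(Q@n)<.006)&(np.abs(Q@sx)<.03)&(np.abs(Q@sy)<.018)
    A=Q[y]*1000;print(d,"top h",np.median(A@n),"frame h",np.median(Q[fr]@n)*1000,"ctr",[np.percentile(A@x,[3,97]).mean() for x in(sx,sy)],y.sum(),fr.sum())
for fn in("top0","tk","t31"):
    f=np.load(fn+".npz");im=f["image"];u,v=proj(f,M-.068*sy+.03*sx)[0].astype(int);print(fn,im[v-6:v+6,u-10:u+10].reshape(-1,3).mean(0))
```

```text
key -8.80790367858808 -68.06117742245257 19.653929903664288
0 11 [19.5 19.8 21. ] | 2 32 [18.9 19.9 20.7] | 4 55 [19.2 19.9 20.7] | 6 76 [19.1 19.9 20.7] | 8 80 [18.9 19.7 20.7] | 10 118 [10.9 16.7 19.8] | 12 195 [ 10.2  11.4 227.2] | 14 757 [ 11.  248.  255.4] | 16 1658 [224.1 247.3 256.3] | 18 2474 [225.2 243.9 254.2] | 20 2147 [220.4 241.2 253.6] | 22 1612 [ -0.6 233.7 247.4] | 24 1209 [ -1.  225.6 237.1] | 26 1055 [ -1.3 223.3 230. ] | 28 834 [ -1.4 220.  224.1] | 
before top h 61.656029161023014 frame h -0.04801264990731741 ctr [np.float64(-4.585219293455594), np.float64(-0.9643191241432874)] 758 935
after top h 61.417155182891875 frame h -0.013007838861893864 ctr [np.float64(-4.28942860708957), np.float64(-1.3628425144286003)] 534 550
top0 [71.9 83.8 76.1]
tk [73.7 86.  78.1]
t31 [76.1 88.6 80.6]
```

```bash
python3 -c "
from plant import robot
robot.sleep(.3);print(robot.close_job())"
```

```text
the job is handed in; nothing more can be done
None
```

The job is handed in: the gauge stands in the slot with its red line level with the mouth to within about 0.5 mm, the green key was then pushed to its stop (held at 14 N against its roughly 4 N spring), and no contact with the tin, stapler, glass or pill box was detected, though I did not re-measure them at the end.

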